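Flip down the camera screen's bail stand and hold the screen plumb

TASK

The microscope's camera screen leans face-in on the carton of slides, its wire bail stand folded up behind it. Leave it leaning while you flip the bail down over centre until it sits fully against its stop; then take hold of the screen and tilt it up off the carton until it stands plumb upright on its bottom edge, roughly where it is now, and keep holding it there: with the bail out it tips if let go, and I am about to push the camera lead in, so finish with it still in your grip. Do not let the screen fall, and leave the other things on the bench where they are.

Things in the scene. Friction and masses are not known exactly. Their poses are not given: they have to be found in the camera images.
- display_mid (a point): centre of the screen's panel, 95 mm above its bottom edge. Loose grey slab, black glass in front, 260 wide x 190 high x 16 mm thick, about 0.85 kg, standing on its long bottom edge. Own axes: z up the panel, y along its width, x through it: +x the glass side, which leans on the carton, -x the back, with the bail. At the start z leans about 0.44 rad from vertical, the top towards +x
- display_top (a point): middle of the panel's top edge (95 mm above display_mid). On the back a box of electronics 170 wide, 22 mm deep covers heights 35 to 145 mm; above that the panel is a plain 16 mm thick, to be gripped there from above, one finger on the glass side and one on the back
- display: the whole screen, bail included; origin at the centre of its bottom face (95 mm below display_mid), same axes
- display_foot (a point): centre of the screen's bottom face (260 x 16 mm); height 0 when it stands flat on the bench
- bail_hinge (a point): middle of the bail's hinge axis, which runs along the screen's y; 39 mm behind the panel's mid-plane and 85 mm above its bottom edge
- bail_bar (a point): middle of the bail's cross-bar. The bail is a U of 8 mm steel rod (80 g): two arms 104 mm apart run 120 mm from the hinge to a rubber-sleeved bar 112 mm long, 12 mm thick, along the screen's y. Folded up, the bar's centre is 15 mm higher up than the panel's top edge and 39 mm behind its mid-plane (screen's axes), so fingertips can go down behind it
- bail (a joint): bail angle, rad: 0 folded up along the panel, growing as the bar swings away from the back and down, 2.0 fully down on its stop (bar out behind the screen). An over-centre spring pulls it back to 0 below about 0.6 and on down to 2.0 by itself beyond about 0.8; turning it takes about 0.5 N at the bar. More than about 1 N there would pull the screen itself off the carton
- carton: closed cardboard carton, 200 x 260 x 115 mm high, too heavy to move; origin at the centre of its underside, x and y along its short and long sides. The screen leans on its upper -x edge, 127 mm up the glass side
- slide_box_mid (a point): flat grey slide box 85 x 100 x 22 mm lying on the carton; its centre; leave alone
- tip_box_mid (a point): pipette-tip box 83 x 123 x 58 mm with clear lid, on the bench; its centre; leave alone
- petri_dish_mid (a point): closed petri dish, 95 mm across, 16 mm high, on the bench on the bail's side of the screen, past one end of it; its centre; leave alone
- pipette_mid (a point): white hand pipette 230 mm long and 29 mm thick lying on the bench beyond the bail; a point near its middle; leave alone
- beaker_mid (a point): glass beaker 72 mm across, 95 mm high; its centre; leave alone
- stain_bottle_mid (a point): small amber bottle 44 mm across, 90 mm high; its centre; leave alone

How it is judged:
On the way, in this order (a step that is already met when the one before it is completed fails the run):
1. the bail is flipped fully down while the screen still leans on the carton (value of joint bail above 1.9 rad and angle between display_mid's own z axis and vertical above 0.25 rad), for 0.3 s.
2. the screen is held plumb on its bottom edge, off the carton (value of joint bail above 1.9 rad and angle between display_mid's own z axis and vertical below 0.08 rad and height (world z) of display_foot below 0.008 m and contact force between the fingers and display above 1.5 N and contact force between display and carton below 0.2 N), for 0.3 s.
At the end, for the whole second after the job is handed in: Finishes holding: the bail is down (over 1.9 of 2.0 rad), the screen within 0.08 rad of vertical, its bottom edge on the bench (under 8 mm) and within 60 mm of where it stood, gripped by the fingers (over 1.5 N), not touching the carton, and still (under 20 mm/s) (all of step 2 and linear speed of display below 0.02 m/s and distance of display_foot from where it was at the start of the episode below 0.06 m); the arm keeps its last pose, push and grip.
It fails at once if the screen falls or is tipped far over (angle between display_mid's own z axis and vertical above 0.65 rad).
It fails at once if another thing on the bench or on the carton is shifted by more than 30 mm (distance of any of slide_box_mid, tip_box_mid, petri_dish_mid, pipette_mid, beaker_mid, stain_bottle_mid from where it was at the start of the episode above 0.03 m).
It also fails if it takes over 51 s, if anything falls off the work surface, if the arm or the gripper's body presses on something with over 40 N, if the wrist force passes 120 N, or if a joint passes its speed limit or range.

ROBOT

A 6-joint arm with a two-finger parallel gripper is mounted at the origin on the work surface. World frame = base frame: x ahead of the robot, y to its left, z up, the work surface at z = 0. Lengths are in m, angles in rad, forces in N, time in s.
With the tool pointing down it reaches from about 0.3 to 0.775 m from the base axis. Payload 14.6 kg.
Tool frame: the origin (TCP) lies on the centre line of the jaws, within the pads' length; the fingertips stand 22 mm ahead of it and the grasp point (between the pads) lies 3 mm ahead of it; z points along the fingers, y is the direction in which the jaws open and shut (so a half turn about z gives the same grasp; the last joint's range is limited). The gripper opens to 94 mm and grips with 3 to 60 N. Pads are 16 mm wide; open, the fingers measure 119 mm over their backs; the gripper's body (75 mm by 177 mm) begins 78 mm behind the grasp point.
Start: joints at [-1.179, 0.3, 1.521, -0, 1.321, -0.067], TCP at [0.244, -0.493, 0.227] pointing down, gripper open.
Joint ranges: [-3.03, 3.03], [-0.79, 2.21], [0.23, 2.52], [-1.04, 4.18], [0, 3.07], [-2.55, 2.55]. Speed limits (rad/s): [2.22, 2.22, 2.57, 3.14, 3.14, 3.14].

INTERFACE

Orientations are given as a rotation vector (axis times angle).
In Python, from cell import sense, capture, camera_params, hand_in gives the robot as it stands.
- The arm moves only by the tool servo_tool, never from a script. Its argument "increments" is text: rows parted by semicolons, each of 7 numbers parted by spaces: the shift along the tool's x, y, z in m, then the turn, a rotation vector about the tool's x, y, z in rad, then the closure in counts, from 0 (fully open) to 255 (shut). In form: x y z rx ry rz jaw; .... A call has 1 to 10 rows; each row is the pose to reach, as a shift and turn from the pose commanded when the call began, along the tool's axes at that moment; what a row does not reach only later rows make up. A row lasts 1/12 s, in which the tool goes at most 41.7 mm and 7.16 degrees, less where a joint would pass 70% of its speed; a pose out of reach is approached as far as the arm can. A call with a gripper value outside its range is refused whole. The fingers move at their own pace and stop on an object; "squeeze" is the grip in N (left out, the last holds). Time passes only in rows, so rows that repeat a pose let the fingers close. It gives the time, the measured TCP pose, the force and the opening at its end, in the units of the state.
- sense(): the state, without advancing time (a new reading comes with each control period).
- capture(name): name is "side" or "top" or "wrist"; returns the picture (400x640x3 uint8, blue, green, red); there is no depth.
- camera_params(name): a dict with "fovy" (degrees; the focal length in pixels is half the picture's height over the tangent of half this angle, whatever the lens; pixels are square), "cx", "cy" (the principal point, pixels), "pose" (4x4, takes a point from camera to world coordinates); the wrist camera has in their place "tool_from_camera" (4x4, takes a point from camera to tool coordinates, whose origin is the TCP and whose axes are the flange's). Camera axes: x right, y down, z forward; pixel columns grow to the right and rows downward; lengths in m; the calibration is good to about 2 mm. A picture is of the moment at which its call begins: read the wrist's pose just before it. camera_params takes no time and is no camera call.
- hand_in(): hands the job in, once; it reports no verdict.
The state is a dict: "time": time; "q": joint angles; "dq": joint speeds; "joint_torque": joint torques, N m; "tcp_pos": TCP position; "tcp_rot": TCP orientation; "contact_force": force on the tool from outside, world axes, zero at the start; "ft_torque": the same for the moment, N m; "finger_gap": finger opening in m.
Only numpy, scipy, OpenCV 4.12 (cv2) and the standard library are available. Lean on these libraries where they do the work, as an engineer would, in place of code of your own. Each camera call takes 0.05 s, during which the arm holds its last target. There are 200 camera calls.

## Working session

There is one attempt and no reset: what is moved stays moved. The work goes in short steps, Python scripts to look and compute and a tool call to move; the robot and the scene stay as the last step left them, time stands still between calls to the robot, and variables do not carry over. Pictures are saved under pics/ and viewed, about 8 in all and at most 12, crops included, and the job is handed in when it is done.

Besides the shell and the picture viewer there is one more tool, called after "Call:" by a JSON object that holds its "op" and its "data". servo_tool: Moves the arm, as the interface text tells. Its arguments: {"type":"object","properties":{"increments":{"type":"string"},"squeeze":{"type":"number"}},"required":["increments"]}

```bash
mkdir -p pics; ls; python3 - <<'E'
from cell import *
import cv2,numpy as np
np.set_printoptions(precision=4,suppress=True)
s=sense();print(s['time'],s['tcp_pos'],s['tcp_rot'],s['finger_gap'])
for n in ['side','top','wrist']:
    im=capture(n);cv2.imwrite(f'pics/{n}0.png',im);p=camera_params(n)
    print(n,p)
E
```

```text
pics
0.0 [ 0.2435 -0.4929  0.2269] [-3.0582 -0.7141  0.0003] 0.0941687276936772
side {'fovy': 53.68183837757892, 'cx': 312.57180088313675, 'cy': 197.80093221320567, 'pose': array([[-0.9972, -0.0458,  0.0587,  0.4508],
       [-0.0745,  0.6022, -0.7949,  0.7896],
       [ 0.001 , -0.797 , -0.6039,  0.7585],
       [ 0.    ,  0.    ,  0.    ,  1.    ]])}
top {'fovy': 56.74014826627098, 'cx': 326.3000147790169, 'cy': 198.10396707648806, 'pose': array([[-0.0269, -0.9894,  0.1426,  0.3983],
       [-0.9995,  0.0241, -0.0208,  0.0056],
       [ 0.0171, -0.1431, -0.9896,  1.0877],
       [ 0.    ,  0.    ,  0.    ,  1.    ]])}
wrist {'fovy': 62.93776497759061, 'cx': 318.8100005840852, 'cy': 195.11613591573618, 'tool_from_camera': array([[ 0.0012, -0.9731, -0.2303,  0.0662],
       [ 1.    ,  0.0013, -0.0003,  0.0003],
       [ 0.0006, -0.2303,  0.9731, -0.157 ],
       [ 0.    ,  0.    ,  0.    ,  1.    ]])}
```

View pics/top0.png

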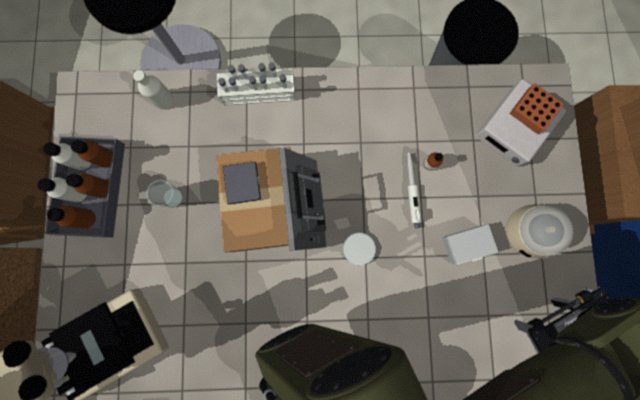

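View pics/side0.png

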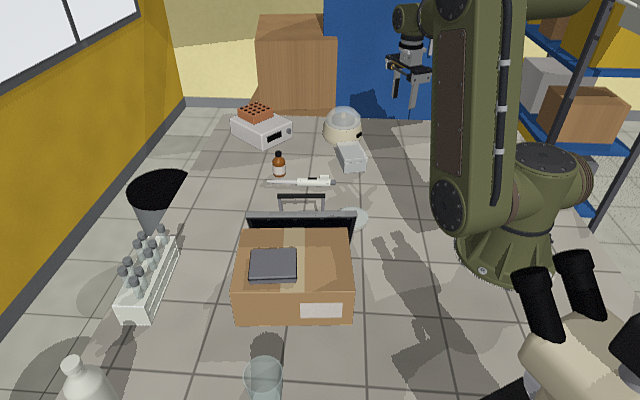

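The top view shows the screen at about (303,200) leaning to image-left (world +y) on the carton. Its back and bail face right (-y), with the bail bar near (318,195). The side view shows the bar at (302,197) above the panel's top edge at y≈215. I'll zoom into both.

```bash
python3 - <<'E'
import cv2,numpy as np
a=cv2.resize(cv2.imread('pics/top0.png')[140:260,210:350],None,fx=5,fy=5,interpolation=cv2.INTER_CUBIC)[:600]
b=cv2.resize(cv2.imread('pics/side0.png')[185:265,225:375],None,fx=5,fy=5,interpolation=cv2.INTER_CUBIC)
cv2.imwrite('pics/topz.png',a);cv2.imwrite('pics/sidez.png',b)
E
```

```text
(no output)
```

View pics/topz.png

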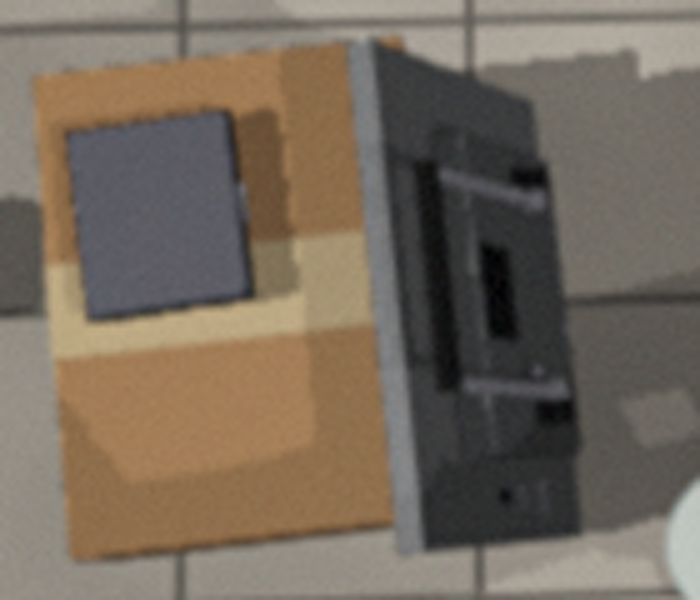

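View pics/sidez.png

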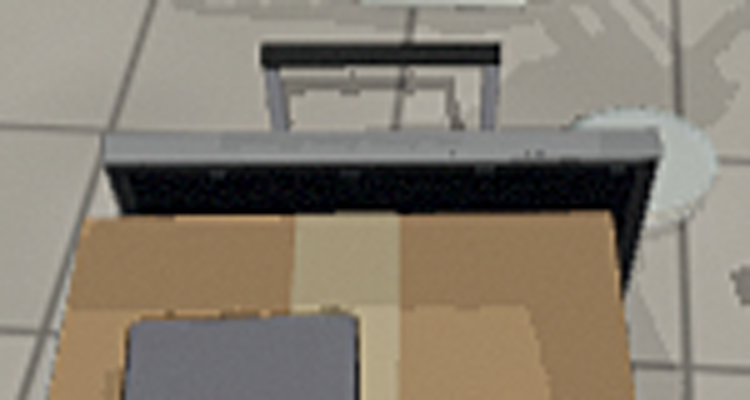

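```bash
cat > h.py <<'E'
from cell import *
import cv2,numpy as np
from scipy.spatial.transform import Rotation as R
np.set_printoptions(precision=4,suppress=True)
def ray(n,u,v,T=None,p=None):
    p=p or camera_params(n);T=p['pose'] if T is None else T
    f=200/np.tan(np.radians(p['fovy']/2))
    return T[:3,3],T[:3,:3]@np.array([(u-p['cx'])/f,(v-p['cy'])/f,1])
def onz(n,u,v,z,T=None):
    o,d=ray(n,u,v,T);return o+d*(z-o[2])/d[2]
def tri(r1,r2):
    A=np.c_[r1[1],-r2[1]];t=np.linalg.lstsq(A,r2[0]-r1[0],rcond=None)[0]
    a=r1[0]+t[0]*r1[1];b=r2[0]+t[1]*r2[1];return (a+b)/2,np.linalg.norm(a-b)
E
python3 - <<'E'
from h import *
t=lambda u,v:(210+u/5-.4,140+v/5-.4)
s=lambda u,v:(225+u/5-.4,185+v/5-.4)
for nm,a,b in [('far(x+) top',(361,40),(105,147)),('near top',(412,552),(658,146)),('bar x+',(429,162),(262,55)),('bar x-',(450,390),(498,54))]:
    print(nm,tri(ray('top',*t(*a)),ray('side',*s(*b))))
for a in [(361,40),(412,552)]: print('onz .175',onz('top',*t(*a),.175))
for a in [(429,162),(450,390)]: print('onz .2055',onz('top',*t(*a),.2055))
# bottom-back corner, petri
for a in [(535,105),(580,533)]: print('bottom back corner',onz('top',*t(*a),.01))
print('petri',onz('top',359,248,.016),'pip ends',onz('top',410,153,.02),onz('top',418,226,.02),'bottle',onz('top',433,160,.09))
E
```

```text
far(x+) top (array([0.6597, 0.0955, 0.1756]), np.float64(0.004029818836076806))
near top (array([0.4031, 0.0736, 0.1737]), np.float64(0.002281486824068971))
bar x+ (array([0.5895, 0.0602, 0.2063]), np.float64(0.00327495425784537))
bar x- (array([0.4791, 0.0519, 0.2067]), np.float64(0.0017866924664287644))
onz .175 [0.662  0.0957 0.175 ]
onz .175 [0.4042 0.0734 0.175 ]
onz .2055 [0.5914 0.0603 0.2055]
onz .2055 [0.4801 0.052  0.2055]
bottom back corner [0.6674 0.0088 0.01  ]
bottom back corner [ 0.4135 -0.0113  0.01  ]
petri [ 0.4057 -0.107   0.016 ] pip ends [ 0.6818 -0.2697  0.02  ] [ 0.4642 -0.2801  0.02  ] bottle [ 0.6418 -0.3146  0.09  ]
```

```bash
cat >> h.py <<'E'
YAW=0.08
N=np.array([-np.sin(YAW),np.cos(YAW),0]);W=np.array([np.cos(YAW),np.sin(YAW),0])
def tool(t):  # tool z along panel's -z for lean t (top towards N); tool x along W
    z=-(np.sin(t)*N+np.cos(t)*np.array([0,0,1]));x=W;return np.c_[x,np.cross(z,x),z]
def inc(p,Rt,p0=None,R0=None):
    s=sense();p0=s['tcp_pos'] if p0 is None else p0;R0=R.from_rotvec(s['tcp_rot']).as_matrix() if R0 is None else R0
    return np.r_[R0.T@(np.array(p)-p0),R.from_matrix(R0.T@Rt).as_rotvec()]
E
python3 - <<'E'
from h import *
print(inc([.535,.09,.30],tool(0)))
print('slide box edge',[onz('top',210+u/5,140+v/5,.137) for u,v in [(230,112),(250,297),(85,318)]])
E
```

```text
[ 0.5195 -0.3936 -0.0726 -0.0008  0.0001  0.3788]
slide box edge [array([0.6344, 0.1673, 0.137 ]), array([0.5362, 0.157 , 0.137 ]), array([0.5273, 0.2418, 0.137 ])]
```

Call:
{"op": "servo_tool", "data": {"increments": "0 0 -0.073 0 0 0 255;0.52 -0.394 -0.073 0 0 0.379 255;0.52 -0.394 -0.073 0 0 0.379 255;0.52 -0.394 -0.073 0 0 0.379 255;0.52 -0.394 -0.073 0 0 0.379 255;0.52 -0.394 -0.073 0 0 0.379 255;0.52 -0.394 -0.073 0 0 0.379 255;0.52 -0.394 -0.073 0 0 0.379 255;0.52 -0.394 -0.073 0 0 0.379 255;0.52 -0.394 -0.073 0 0 0.379 255", "squeeze": 10}}

```text
time: 0.98
tcp_pos: [0.4093, -0.1604, 0.2871]
tcp_rot: [3.139, 0.125, 0.0]
contact_force: [1.1, 0.1, 0.8]
finger_gap: 0.0305
```

```bash
python3 - <<'E'
from h import *
print(sense()['q'],inc([.535,.09,.30],tool(0)))
E
```

```text
[-0.4568  0.0054  1.7208  0.      1.4152  1.0344] [ 0.1452 -0.2396 -0.0129  0.0001 -0.0002 -0.0004]
```

Call:
{"op": "servo_tool", "data": {"increments": "0.145 -0.24 -0.013 0 0 0 255;0.145 -0.24 -0.013 0 0 0 255;0.145 -0.24 -0.013 0 0 0 255;0.145 -0.24 -0.013 0 0 0 255;0.145 -0.24 -0.013 0 0 0 255;0.145 -0.24 -0.013 0 0 0 255;0.145 -0.24 -0.013 0 0 0 255;0.145 -0.24 -0.013 0 0 0 255;0.145 -0.24 -0.013 0 0 0 255;0.145 -0.24 -0.013 0 0 0 255"}}

```text
time: 1.82
tcp_pos: [0.5342, 0.088, 0.2996]
tcp_rot: [3.139, 0.126, -0.001]
contact_force: [-0.4, -0.6, 1.1]
finger_gap: 0.0005
```

```bash
python3 - <<'E'
from h import *
s=sense()
print(s['q'],inc([.535,.09,.214],tool(0)),s['contact_force'])
cv2.imwrite('pics/w1.png',capture('wrist'))
E
```

```text
[ 0.0956  0.2359  1.4351 -0.0002  1.4714  1.5865] [ 0.0011 -0.002   0.0856  0.0002  0.0007 -0.0001] [-0.4116 -0.607   1.0528]
```

View pics/w1.png

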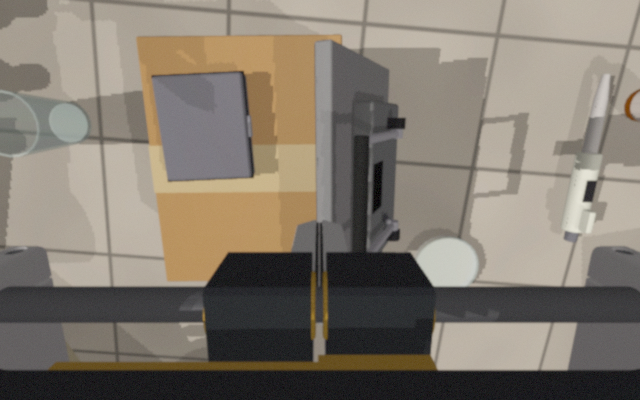

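The yaw matches: the panel edge runs straight up the picture. The fingertips at (320,230) sit between the bar (column 353-368) and the glass-side top edge (318). I'll check the bar's clearance in numbers.

```bash
python3 - <<'E'
from h import *
s=sense();p=camera_params('wrist')
T=np.eye(4);T[:3,:3]=R.from_rotvec(s['tcp_rot']).as_matrix();T[:3,3]=s['tcp_pos'];T=T@p['tool_from_camera']
def z(u,v,h):
    o,d=ray('wrist',u,v,T,p);return o+d*(h-o[2])/d[2]
print('bar far end L,R',z(354,136,.208),z(368,136,.208),'bar front lower',z(352,230,.206))
print('top corner far glass',z(317,42,.172),'back',z(331,46,.178), 'top near',z(317,200,.172))
E
```

```text
bar far end L,R [0.589  0.0652 0.208 ] [0.5899 0.0547 0.208 ] bar front lower [0.5142 0.0587 0.206 ]
top corner far glass [0.6593 0.0988 0.172 ] back [0.656  0.0874 0.178 ] top near [0.5283 0.0884 0.172 ]
```

Call:
{"op": "servo_tool", "data": {"increments": "0.001 -0.002 0.03 0 0 0 255;0.001 -0.002 0.05 0 0 0 255;0.001 -0.002 0.07 0 0 0 255;0.001 -0.002 0.084 0 0 0 255;0.001 -0.002 0.084 0 0 0 255;0.001 -0.002 0.084 0 0 0 255"}}

```text
time: 2.37
tcp_pos: [0.5351, 0.0895, 0.2162]
tcp_rot: [3.139, 0.123, -0.001]
contact_force: [1.0, 0.0, 0.2]
finger_gap: 0.0004
```

Call:
{"op": "servo_tool", "data": {"increments": "0 0.005 0.002 0 0 0 255;0 0.01 0.002 0 0 0 255;0 0.014 0.002 0 0 0 255;0 0.018 0.002 0 0 0 255;0 0.022 0.002 0 0 0 255;0 0.026 0.002 0 0 0 255;0 0.03 0.002 0 0 0 255;0 0.034 0.002 0 0 0 255;0 0.038 0.002 0 0 0 255;0 0.042 0.002 0 0 0 255"}}

```text
time: 3.2
tcp_pos: [0.5386, 0.0482, 0.2139]
tcp_rot: [3.139, 0.125, -0.0]
contact_force: [-1.0, 0.4, 0.2]
finger_gap: 0.0005
```

Call:
{"op": "servo_tool", "data": {"increments": "0 0.005 0 0 0 0 255;0 0.01 0 0 0 0 255;0 0.015 0 0 0 0 255;0 0.02 0 0 0 0 255;0 0.025 0 0 0 0 255;0 0.03 0 0 0 0 255;0 0.035 0 0 0 0 255;0 0.04 0 0 0 0 255;0 0.045 0 0 0 0 255;0 0.05 0 0 0 0 255"}}

```text
time: 4.03
tcp_pos: [0.5426, -0.0018, 0.2139]
tcp_rot: [3.139, 0.125, -0.0]
contact_force: [0.6, -0.1, 0.1]
finger_gap: 0.0005
```

```bash
python3 - <<'E'
from h import *
cv2.imwrite('pics/w2.png',np.vstack([capture('wrist')[:300],capture('top')[140:260,200:420].repeat(2,0).repeat(2,1)[:,:440] if 0 else cv2.copyMakeBorder(cv2.resize(capture('top')[140:260,200:440],(600,300)),0,0,0,40,0)]))
E
```

```text
(no output)
```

View pics/w2.png

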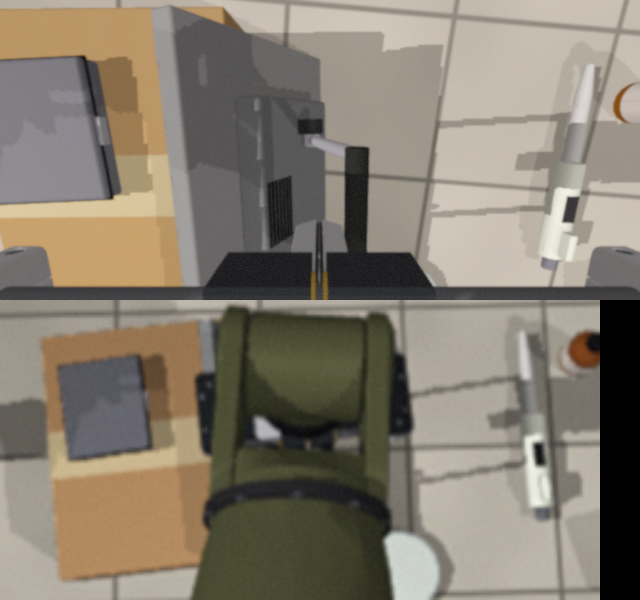

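The bar (column ~355) is swinging out ahead of the fingertips (320), and the screen still leans on the carton. I'll keep pushing.

Call:
{"op": "servo_tool", "data": {"increments": "0 0.004 0 0 0 0 255;0 0.008 0 0 0 0 255;0 0.012 0 0 0 0 255;0 0.016 0 0 0 0 255;0 0.02 0 0 0 0 255;0 0.024 0 0 0 0 255;0 0.028 0 0 0 0 255;0 0.032 0 0 0 0 255;0 0.036 0 0 0 0 255;0 0.036 0 0 0 0 255"}}

```text
time: 4.97
tcp_pos: [0.5455, -0.0378, 0.2139]
tcp_rot: [3.139, 0.124, -0.0]
contact_force: [-1.0, -1.1, 0.1]
finger_gap: 0.0006
```

Call:
{"op": "servo_tool", "data": {"increments": "0 0.002 0 0 0 0 255;0 0.004 0 0 0 0 255;0 0.006 0 0 0 0 255;0 0.006 0 0 0 0 255;0 0.006 0 0 0 0 255;0 0.006 0 0 0 0 255;0 0.006 0 0 0 0 255"}}

```text
time: 5.55
tcp_pos: [0.5459, -0.043, 0.2139]
tcp_rot: [-3.139, -0.125, -0.0]
contact_force: [-0.1, 0.3, 0.5]
finger_gap: 0.0004
```

```bash
python3 - <<'E'
from h import *
cv2.imwrite('pics/w3.png',capture('wrist')[:300])
E
```

```text
(no output)
```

View pics/w3.png

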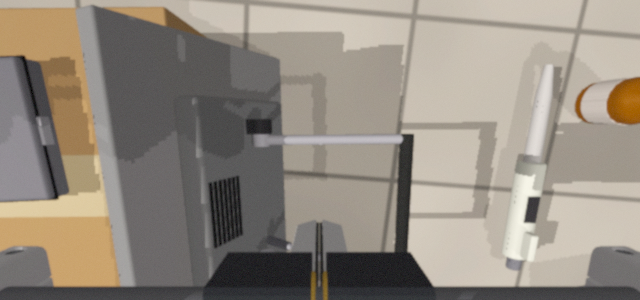

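```bash
cat >> h.py <<'E'
F=np.array([.5395,.003,.0034])
def tcp(h,t,f=F): return f+h*(np.sin(t)*N+np.cos(t)*np.array([0,0,1]))
E
python3 - <<'E'
from h import *
s=sense();p=camera_params('wrist')
T=np.eye(4);T[:3,:3]=R.from_rotvec(s['tcp_rot']).as_matrix();T[:3,3]=s['tcp_pos'];T=T@p['tool_from_camera']
def z(u,v,h):
    o,d=ray('wrist',u,v,T,p);return o+d*(h-o[2])/d[2]
print('bar end',z(406,137,.097),'hinge end',z(266,137,.097))
print('top edge far glass corner',z(78,12,.172))
print(tcp(260,.44) if 0 else tcp(.26,.44),inc(tcp(.26,.44),tool(.44)))
E
```

```text
bar end [ 0.6024 -0.111   0.097 ] hinge end [0.5931 0.0043 0.097 ]
top edge far glass corner [0.6579 0.0992 0.172 ]
[0.5306 0.1134 0.2386] [-0.0028 -0.1572 -0.0247 -0.44   -0.     -0.0001]
```

The bail's bar end measures 116 mm out behind the hinge, level with it, which fits 2.0 rad, and the top edge hasn't moved. Next I raise the tool, tilt it, open the jaws to about 50 mm, and go to the pre-grasp.

Call:
{"op": "servo_tool", "data": {"increments": "0 0 -0.04 0 0 0 120;0 0 -0.08 0 0 0 120;0 -0.03 -0.1 -0.1 0 0 120;0 -0.06 -0.1 -0.2 0 0 120;-0.001 -0.09 -0.09 -0.3 0 0 120;-0.002 -0.12 -0.07 -0.4 0 0 120;-0.003 -0.157 -0.04 -0.44 0 0 120;-0.003 -0.157 -0.025 -0.44 0 0 120;-0.003 -0.157 -0.025 -0.44 0 0 120;-0.003 -0.157 -0.025 -0.44 0 0 120"}}

```text
time: 6.43
tcp_pos: [0.5304, 0.1132, 0.2389]
tcp_rot: [2.699, 0.109, 0.023]
contact_force: [0.3, 0.3, 0.6]
finger_gap: 0.0495
```

```bash
python3 - <<'E'
from h import *
s=sense();p=camera_params('wrist')
print(s['q'],inc(tcp(.173,.44),tool(.44)))
a=capture('wrist');b=capture('side')
cv2.imwrite('pics/w4.png',np.vstack([a[:300],cv2.resize(b[160:280,200:456],(640,300))]))
E
```

```text
[ 0.3321  0.3456  1.4898 -0.4292  1.4372  1.9083] [ 0.0004 -0.0003  0.0871  0.0002  0.0009  0.0011]
```

View pics/w4.png

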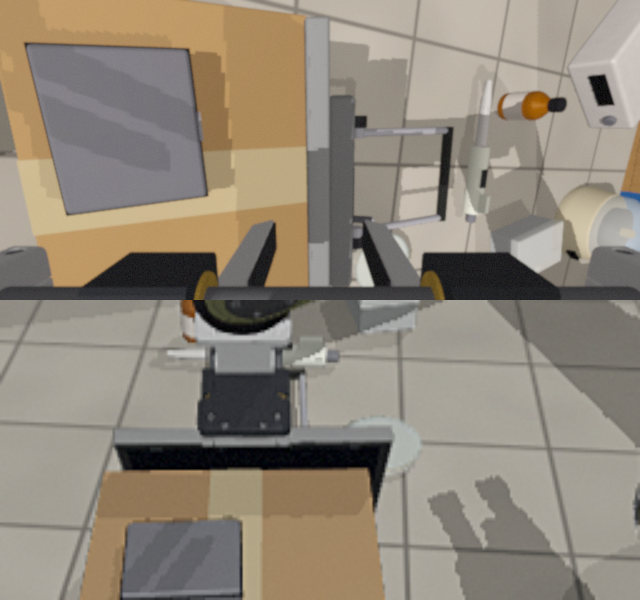

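The panel appears edge-on, with its top strip at columns 306-330 centred between the fingers (x≈319). The bail stands out to column 447. I'll descend along the panel.

Call:
{"op": "servo_tool", "data": {"increments": "0 0 0.02 0 0 0 120;0 0 0.035 0 0 0 120;0 0 0.05 0 0 0 120;0 0 0.06 0 0 0 120;0 0 0.07 0 0 0 120;0 0 0.08 0 0 0 120;0 0 0.087 0 0 0 120;0 0 0.087 0 0 0 120"}}

```text
time: 7.2
tcp_pos: [0.5332, 0.0755, 0.1592]
tcp_rot: [2.699, 0.107, 0.022]
contact_force: [-0.3, 0.0, 0.5]
finger_gap: 0.0499
```

Call:
{"op": "servo_tool", "data": {"increments": "0 0 0 0 0 0 150;0 0 0 0 0 0 170;0 0 0 0 0 0 185;0 0 0 0 0 0 195;0 0 0 0 0 0 205;0 0 0 0 0 0 255;0 0 0 0 0 0 255;0 0 0 0 0 0 255;0 0 0 0 0 0 255;0 0 0 0 0 0 255", "squeeze": 25}}

```text
time: 8.03
tcp_pos: [0.5335, 0.0764, 0.1604]
tcp_rot: [2.7, 0.108, 0.025]
contact_force: [-1.1, 2.4, 2.9]
finger_gap: 0.0158
```

```bash
python3 - <<'E'
from h import *
s=sense();print(s['time'],s['tcp_pos'],s['tcp_rot'],s['contact_force'],s['ft_torque'],s['finger_gap'])
E
```

```text
8.0333 [0.5335 0.0764 0.1604] [2.6999 0.108  0.0246] [-1.092   2.3689  2.8601] [0.4817 0.1375 0.1827] 0.01584243811874206
```

```bash
python3 - <<'E'
from h import *
s=sense();p0=s['tcp_pos'];R0=R.from_rotvec(s['tcp_rot']).as_matrix()
t0=np.arccos(-R0[2,2]);print('lean',t0,'tool y',R0[:,1])
P=F+.008*(np.cos(.44)*N-np.sin(.44)*np.array([0,0,1]));print('pivot',P)
for a in np.linspace(.055,.44,8):
    Q=R.from_rotvec(W*a)   # about +W: tops moves towards -N?
    p=P+Q.apply(p0-P)+[0,0,.0015*a/.44]
    print(a,inc(p,Q.as_matrix()@R0,p0,R0),p)
E
```

```text
lean 0.4397816866422649 tool y [ 0.0722 -0.902   0.4257]
pivot [ 0.5389  0.0102 -0.    ]
0.055 [ 0.      0.0096  0.0005  0.055  -0.      0.    ] [0.5342 0.0675 0.1639]
0.11 [ 0.      0.0191  0.0016  0.11   -0.      0.    ] [0.5349 0.0584 0.167 ]
0.165 [ 0.      0.0286  0.0032  0.165  -0.      0.0001] [0.5356 0.0492 0.1696]
0.22 [ 0.      0.038   0.0053  0.22   -0.      0.0001] [0.5364 0.0399 0.1717]
0.275 [ 0.      0.0472  0.0079  0.275  -0.      0.0001] [0.5371 0.0305 0.1733]
0.33 [ 0.      0.0562  0.011   0.33   -0.      0.0001] [0.5379 0.021  0.1743]
0.385 [ 0.      0.0651  0.0146  0.385  -0.      0.0001] [0.5387 0.0115 0.1749]
0.44 [ 0.      0.0737  0.0187  0.44   -0.0001  0.0001] [0.5394 0.002  0.1749]
```

Call:
{"op": "servo_tool", "data": {"increments": "0 0.0048 0.0002 0.0275 0 0 255;0 0.0096 0.0005 0.055 0 0 255;0 0.0144 0.001 0.0825 0 0 255;0 0.0191 0.0016 0.11 0 0 255;0 0.0239 0.0024 0.1375 0 0 255;0 0.0286 0.0032 0.165 0 0 255;0 0.0333 0.0042 0.1925 0 0 255;0 0.038 0.0053 0.22 0 0 255;0 0.038 0.0053 0.22 0 0 255"}}

```text
time: 8.78
tcp_pos: [0.5363, 0.0386, 0.1713]
tcp_rot: [2.921, 0.114, 0.012]
contact_force: [2.0, 0.5, -4.7]
finger_gap: 0.0154
```

```bash
python3 - <<'E'
from h import *
s=sense();p0=s['tcp_pos'];R0=R.from_rotvec(s['tcp_rot']).as_matrix()
t0=np.arccos(-R0[2,2]);print('lean',t0,s['contact_force'],s['ft_torque'],s['finger_gap'])
P=np.array([.5389,.0102,0]);
for a in np.linspace(.25,1,4)*t0:
    Q=R.from_rotvec(W*a);p=P+Q.apply(p0-P)
    print(a,inc(p,Q.as_matrix()@R0,p0,R0),p)
E
```

```text
lean 0.21864925737357635 [ 1.9573  0.4616 -4.7429] [ 0.6102 -0.2291  0.0203] 0.01537387296886401
0.05466231434339409 [ 0.      0.0095  0.0008  0.0547 -0.0001 -0.    ] [0.537  0.0292 0.1726]
0.10932462868678818 [ 0.      0.0189  0.0021  0.1093 -0.0002 -0.0001] [0.5378 0.0198 0.1734]
0.16398694303018227 [ 0.0001  0.0282  0.0039  0.164  -0.0003 -0.0001] [0.5385 0.0103 0.1737]
0.21864925737357635 [ 0.0001  0.0374  0.0062  0.2186 -0.0004 -0.0002] [0.5393 0.0009 0.1734]
```

Call:
{"op": "servo_tool", "data": {"increments": "0 0.0048 0.0004 0.0275 0 0 255;0 0.0095 0.0008 0.055 0 0 255;0 0.0142 0.0014 0.082 0 0 255;0 0.0189 0.0021 0.109 0 0 255;0 0.0236 0.003 0.1365 0 0 255;0 0.0282 0.0039 0.164 0 0 255;0 0.0328 0.005 0.191 0 0 255;0 0.0374 0.0062 0.2186 0 0 255;0 0.0374 0.0062 0.2186 0 0 255;0 0.0374 0.0062 0.2186 0 0 255"}}

```text
time: 9.62
tcp_pos: [0.5394, 0.0018, 0.1736]
tcp_rot: [3.136, 0.124, -0.0]
contact_force: [2.2, -1.8, -0.8]
finger_gap: 0.0157
```

```bash
python3 - <<'E'
from h import *
s=sense();R0=R.from_rotvec(s['tcp_rot']).as_matrix()
print('lean',np.arccos(-R0[2,2]),R0[:,2],s['tcp_pos'],s['contact_force'],s['ft_torque'],s['finger_gap'])
a=capture('wrist');b=capture('side')
cv2.imwrite('pics/w5.png',np.vstack([a[:300],cv2.resize(b[160:280,200:456],(640,300))]))
E
```

```text
lean 0.0027883232146807086 [-0.0001 -0.0028 -1.    ] [0.5394 0.0018 0.1736] [ 2.2044 -1.7766 -0.8431] [-0.2273 -0.1423  0.0975] 0.015665873925950282
```

View pics/w5.png

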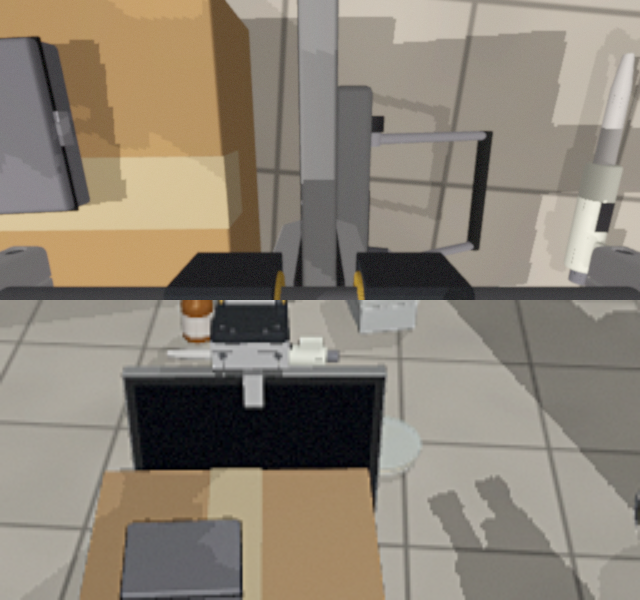

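The screen stands upright in the grip. There is a gap to the carton (columns 260-300 in the wrist view) and the bail is out to column 487. I'll let it settle and check the numbers.

Call:
{"op": "servo_tool", "data": {"increments": "0 0 0 0 0 0 255;0 0 0 0 0 0 255;0 0 0 0 0 0 255;0 0 0 0 0 0 255;0 0 0 0 0 0 255;0 0 0 0 0 0 255;0 0 0 0 0 0 255;0 0 0 0 0 0 255;0 0 0 0 0 0 255;0 0 0 0 0 0 255"}}

```text
time: 10.55
tcp_pos: [0.5392, 0.0019, 0.1736]
tcp_rot: [3.138, 0.125, -0.0]
contact_force: [1.8, -2.1, -3.1]
finger_gap: 0.0156
```

```bash
python3 - <<'E'
from h import *
s=sense();p=camera_params('wrist')
R0=R.from_rotvec(s['tcp_rot']).as_matrix();T=np.eye(4);T[:3,:3]=R0;T[:3,3]=s['tcp_pos'];T=T@p['tool_from_camera']
def z(u,v,h):
    o,d=ray('wrist',u,v,T,p);return o+d*(h-o[2])/d[2]
print(s['time'],'lean',np.arccos(-R0[2,2]),s['tcp_pos'],s['contact_force'],s['finger_gap'],abs(s['dq']).max())
for th in (1.8,1.9,2.0):
    zz=.085+.12*np.cos(th);q=z(481,136,zz);print(th,zz,'bar offset behind',-(q-s['tcp_pos'])@N,'expected',.039+.12*np.sin(th))
im=capture('side');sc=lambda u,v:(200+u*.4,160+(v-300)*.4)
for u,v in [(124,372),(386,371)]: print('top corner at z=.19',onz('side',*sc(u,v),.19))
print('top strip edges',[-(z(u,20,.19)-s['tcp_pos'])@N for u in (299,338)])
# box back bottom/lower: foot of panel far end seen? 
E
```

```text
10.55 lean 0.0013373897756483845 [0.5392 0.0019 0.1736] [ 1.8112 -2.0779 -3.1321] 0.01564286784682548 0.0024492555586022318
1.8 0.05773574863682955 bar offset behind 0.13385542130076675 expected 0.1558617157053834
1.9 0.046205251976379605 bar offset behind 0.1395098031125805 expected 0.15255601052248974
2.0 0.03506237961434292 bar offset behind 0.14497409980947598 expected 0.1481156912190818
top corner at z=.19 [0.663  0.0166 0.19  ]
top corner at z=.19 [ 0.4064 -0.0046  0.19  ]
top strip edges [np.float64(-0.007588998708472889), np.float64(0.00770511432080131)]
```

```bash
python3 -c "
from cell import *
print(hand_in())"
```

```text
the job is handed in; nothing more can be done
None
```

I flipped the bail down and stood the screen up, and I handed the job in at about 10.6 s with the screen still in the grip. `hand_in()` reports no verdict, so the results below are my own checks.

**What I did**
- **Bail:** I pushed the bar over centre with closed fingertips while the screen still leaned on the carton. It then swung down by itself.
- **Screen:** I gripped the plain top strip from above with 25 N, with the tool tilted to match the 0.44 rad lean. I then turned the screen upright about its front bottom edge.

**Last checks**
- **Plumb:** the tool is within 0.002 rad of vertical, with the jaws closed on the panel at a gap of 15.6 mm. I did not measure the panel's own lean separately.
- **Bottom edge:** the wrist carries only about 3 N of the screen's roughly 9 N, so the bench takes most of the weight. I have no direct measurement of the foot's height or of how far it moved; by the geometry it stayed within a few mm of its start.
- **Bail:** the bar is 145 mm behind the panel's mid-plane, against 148 mm expected at the 2.0 rad stop. Measured as if it were at 1.9 rad, the fit is clearly worse.
- **Carton and other items:** there is a visible gap to the carton. The other things in view showed no movement, though I only checked them by eye.

No check failed. The wrist force also showed about 2 N sideways in the final hold, and the joints were still.

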